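# Face the bottle label to the reader, then draw the reader out to the index and hold it

### The job

The bottle in the cup of the reading stand has its label turned aside from the label reader: first turn it until the label squarely faces the reader's window, leave it standing in the cup and let go of it. Then squeeze in the lock button on the side of the reader's upright grip, draw the reader out on its telescoping arm until its pointer stands at the index clamped on the scale, and finish there while still holding the grip with the button squeezed in, because a spring pulls the arm back. Do not knock the bottle or disturb the white bottle, the dish and the timer standing round the stand.

Things in the scene. Friction and masses are not known exactly. Their poses are not given: they have to be found in the camera images.
- stand: Fixed reading stand: aluminium base plate 400 x 104 x 10 mm with, along its x axis, a steel sleeve (x -148 to -26 mm, top 72 mm up; keeper plate on it at x -36 mm, 94 mm up), the sliding label reader, and the bottle's cup. Origin on the worktop, below the grip when the arm is fully in; plate x -160 to +240 mm. x: direction the arm extends, towards the cup; z up; scale and lock button on the +y side.
- cup (a point): Centre of the floor of the cup, 12 mm above the worktop, 190 mm along the stand's x axis; axes as the stand's. The cup is a ring of 45 mm inside and 60 mm outside diameter whose rim is 6 mm above its floor.
- sample_bottle: Amber bottle standing loose in the cup, about 50 to 85 g: body 40 mm diameter up to 72 mm, black cap 24 mm diameter (fixed) from 70 to 82 mm. Origin at the centre of its underside, z up. The label is on its -x side: turned right, its x axis points along the stand's x. It starts 0.6 to 1.5 rad off, to be turned counterclockwise seen from above.
- label (a point): Middle of the white paper label, which wraps the bottle by about 80 degrees to either side of this point (its back is bare amber); on its surface, 20 mm from the bottle's axis and 35 mm above its underside. Axes as the bottle's.
- window (a point): Middle of the dark window on the front (+x) face of the reader's head, 54 mm above the worktop; it looks along the stand's +x axis at the bottle and moves with the arm. The head is a white block 50 x 50 x 50 mm, its top 82 mm above the worktop.
- reader: The sliding label reader (inner tube, white head, upright grey grip on top). Origin on the worktop straight below the middle of the grip; axes as the stand's. The grip is 30 x 30 mm in plan and spans 82 to 126 mm above the worktop; the head below it is 50 mm wide. The lock button sits in the grip's +y face; the opposite (-y) face is plain.
- grip (a point): Middle of the upright grip, 106 mm above the worktop, at the height of the lock button: squeeze here across the stand's y axis.
- button_face (a point): Middle of the outer face of the lock button, which stands 6 mm out of the +y face of the grip (so 36 mm across grip and button); the button's face is 13 mm along x and 14 mm tall.
- lock_button (a joint): Travel of the lock button into the grip, m: 0 out (locked), 0.006 flush with the face of the grip. It springs out when let go (2 to 4 N). Pressed in by more than 0.0045 it frees the arm; the arm cannot be pulled out while the button is out.
- extension (a joint): Extension of the telescoping arm along the stand's x axis, m: 0 fully in and locked (start), 0.115 at the stop. A spring of 3 to 5 N pulls it back.
- pointer (a point): Tip of the dark pointer that hangs from the +y side of the reader's head over the white scale bar, 26 mm above the worktop, level with the middle of the grip along the stand's x axis. Moves with the arm.
- index_mark (a point): Middle of the index, a small dark steel clip 8 mm wide along the scale, its plate standing 42 mm high, clamped on the white scale bar (ticks every 10 mm) at 50 to 90 mm of arm extension; fixed, 26 mm above the worktop; axes as the stand's. The arm is at the mark when the pointer is level with this point along the stand's x axis.
- white_bottle: White bottle, 46 mm diameter, 90 mm tall, a bystander on the worktop. Origin at the centre of its underside.
- dish: Brown round dish, 93 mm diameter, 16 mm tall, a bystander. Origin at the centre of its underside.
- bench_timer: Timer 59 x 66 x 22 mm, a bystander. Origin at the centre of its underside.
Mind the look-alikes: they are no part of the job. Leave any red look-alike of the sample_bottle alone.

How it is judged:
By the outcome, as a careful person would: the job done as asked, in the order asked, and still so for the second after the job is handed in, while the arm keeps its last pose, push and grip.
It also fails if it takes over 45 s, if anything falls off the work surface, if the arm or the gripper's body presses on something with over 40 N, if the wrist force passes 120 N, or if a joint passes its speed limit or range.

### The arm

A 6-joint arm with a two-finger parallel gripper is mounted at the origin on a cart in front of the work surface, level with it; the furniture and walls round the work are solid. World frame = base frame: x ahead of the robot, y to its left, z up, the work surface at z = 0. Lengths are in m, angles in rad, forces in N, time in s.
With the tool pointing down it reaches from about 0.425 to 0.95 m from the base axis. Payload 3.5 kg.
Tool frame: the origin (TCP) lies midway between the tips of the shut fingers; the grasp point (between the pads) lies 19 mm behind it; z points along the fingers, y is the line along which they close (so a half turn about z gives the same grasp; the last joint's range is limited). The gripper opens to 85 mm and grips with 20 to 120 N. Pads are 22 mm wide; open, the fingers measure 114 mm over their backs; the gripper's body (76 mm by 85 mm) begins 54 mm behind the grasp point. The pads swing forward as they close: fully open they stand 13 mm farther back than shut.
Start: joints at [0.98, 0.286, 1.577, -0, 1.279, -0.15], TCP at [0.288, 0.61, 0.231] pointing down, gripper open.
Joint ranges: [-2.77, 2.77], [-0.9, 2.22], [0.21, 2.48], [-1.53, 4.67], [0.24, 2.81], [-2.84, 2.84]. Speed limits (rad/s): [2.79, 2.79, 3.14, 3.14, 3.14, 3.14].

### API

Orientations are given as a unit quaternion [x, y, z, w].
In Python, from plant import * gives the robot as it stands.
- The arm moves only by the tool move_arm, never from a script. Its argument "moves" is a list of rows, each a list of 3 entries, a list of its own where there are three numbers: the opening, from 0 (shut) to 1 (fully open), then the shift along the tool's x, y, z in m, then the turn, a rotation vector about the tool's x, y, z in rad. A call has exactly 10 rows; each row shifts and turns the commanded pose from where the row before left it, along the tool's axes as they then stand; what a row does not reach is not made up. A row lasts 1/12 s, in which the tool goes at most 41.7 mm and 7.16 degrees, less where a joint would pass 70% of its speed; a pose out of reach is approached as far as the arm can. A call is refused whole if a number of a shift passes 0.0417 or a number of a turn 0.125, either way. A call with a gripper value outside its range is refused whole. The fingers move at their own pace and stop on an object; "grip_force" is the grip in N (left out, the last holds). Time passes only in rows, so rows that do not move let the fingers close, or fill a call up. It gives the time, the measured TCP pose, the force, the opening and the grip force at its end, in the units of the state.
- get_state(): the state, without advancing time (a new reading comes with each control period).
- read_camera(name): name is "scene" or "top"; returns the picture (400x640x3 uint8, red, green, blue); there is no depth.
- camera_params(name): a dict with "fx", "fy", "cx", "cy" (pixels), "rvec" (rotation vector, rad) and "tvec" (3), from world to camera coordinates, as OpenCV has them. Camera axes: x right, y down, z forward; pixel columns grow to the right and rows downward; lengths in m; the calibration is good to about 2 mm. A picture is of the moment at which its call begins. camera_params takes no time and is no camera call.
- sign_off(): hands the job in; it is judged then, once.
The state is a dict: "time": time; "qpos": joint angles; "dq": joint speeds; "joint_efforts": joint torques, N m; "eef_pos": TCP position; "tcp_rot": TCP orientation; "contact_force": force on the tool from outside, world axes, zero at the start; "wrist_torque": the same for the moment, N m; "opening": opening from 0.0 (shut) to 1.0 (fully open); "finger_force": force on a finger pad.
Only numpy, scipy, OpenCV 4.12 (cv2) and the standard library are available. Lean on these libraries where they do the work, as an engineer would, in place of code of your own. Each camera call takes 0.05 s, during which the arm holds its last target. There are 200 camera calls.

## Working session

There is one attempt and no reset: what is moved stays moved. The work goes in short steps, Python scripts to look and compute and a tool call to move; the robot and the scene stay as the last step left them, time stands still between calls to the robot, and variables do not carry over. Pictures are saved under pics/ and viewed, at most 10 in all, crops included, and the job is handed in when it is done.

Besides the shell and the picture viewer there is one more tool, called after ">>>" as name(argument=value, ...), one argument or row to a line, values as JSON. move_arm: Moves the arm, as the interface text tells. Its arguments: {"type":"object","properties":{"moves":{"type":"array"},"grip_force":{"type":"number"}},"required":["moves"]}

```bash
mkdir -p pics; ls; python3 - <<'E'
from plant import *
import cv2
for n in("scene","top"):
    cv2.imwrite(f"pics/{n}0.png",read_camera(n)[:,:,::-1]);print(n,camera_params(n))
print(get_state())
E
```

```text
pics
scene {'fx': 455.37139345057676, 'fy': 455.37139345057676, 'cx': 312.6672144962636, 'cy': 206.09050852883055, 'rvec': array([ 2.03910824, -0.48826899,  0.28746422]), 'tvec': array([-0.38882955,  0.26854081,  0.9933815 ])}
top {'fx': 405.44401781104744, 'fy': 405.44401781104744, 'cx': 320.0424727024434, 'cy': 198.27201546336266, 'rvec': array([ 2.14334919, -2.18458221,  0.14146331]), 'tvec': array([0.13632943, 0.51144913, 1.33902917])}
{'time': 0.1, 'qpos': array([ 9.79989759e-01,  2.87131762e-01,  1.57805366e+00, -8.10997499e-06,
        1.27857847e+00, -1.50032164e-01]), 'dq': array([ 0.00018407, -0.00177031, -0.00381417,  0.00242767, -0.00093614,
       -0.0022065 ]), 'joint_efforts': array([ 1.24309649e-03, -4.07296371e+01, -2.93699670e+01, -1.05606509e-04,
        3.41757324e-03, -1.59727996e-06]), 'eef_pos': array([0.28763947, 0.60998439, 0.23003654]), 'tcp_rot': array([ 2.18606203e-01,  9.75812559e-01, -1.01339159e-03, -3.89382008e-04]), 'contact_force': array([ 0.5485287 , -0.00344758,  0.36265855]), 'wrist_torque': array([ 0.01824662, -0.07304269,  0.00297237]), 'finger_force': 0.0, 'opening': 1.0011814127520249}
```

View pics/scene0.png

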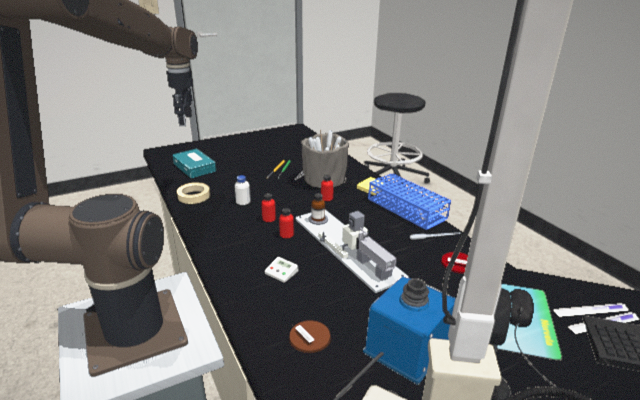

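View pics/top0.png

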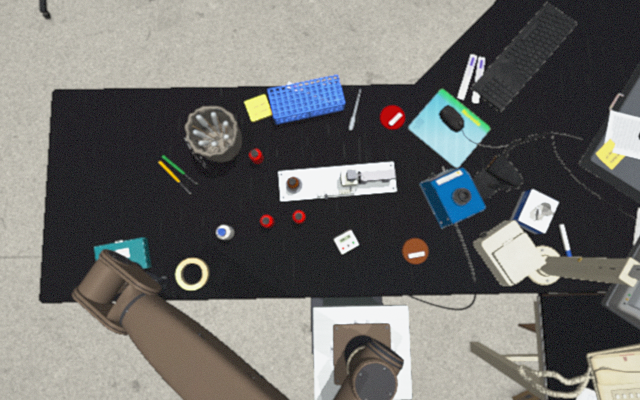

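The amber sample bottle is at scene (318,208) and top (293,184). The look-alikes are red bottles at scene (327,187), (268,207), (286,222) and the white bottle at (242,190). Only the amber one stands in the cup, so I choose it. Next, close crops of both views.

```bash
python3 - <<'E'
import cv2
a=cv2.imread("pics/scene0.png")[180:295,290:415];b=cv2.imread("pics/top0.png")[145:215,270:405]
cv2.imwrite("pics/sc.png",cv2.resize(a,None,fx=5,fy=5,interpolation=cv2.INTER_CUBIC))
cv2.imwrite("pics/tc.png",cv2.resize(b,None,fx=5.9,fy=5.9,interpolation=cv2.INTER_CUBIC))
E
```

```text
(no output)
```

View pics/sc.png

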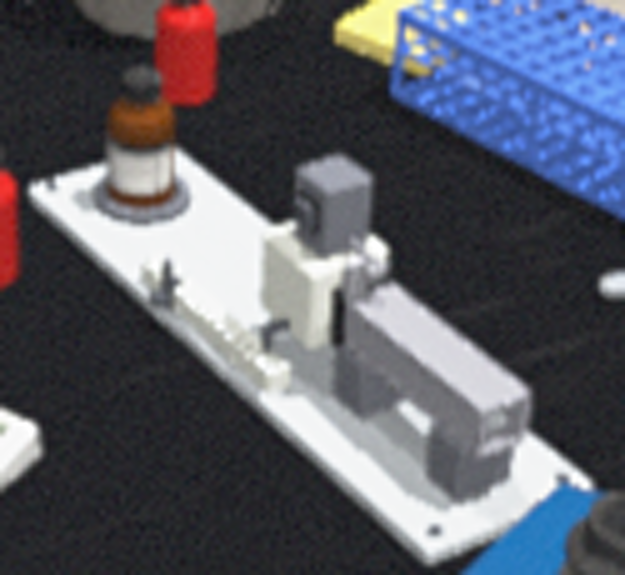

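View pics/tc.png

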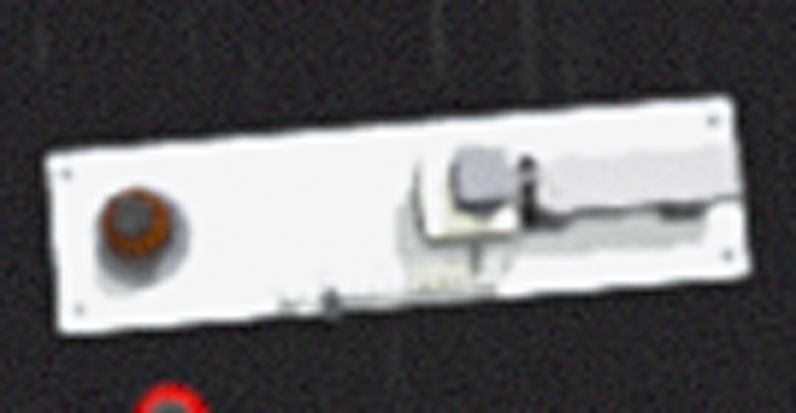

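Scene crop: the amber bottle stands in the cup with its label towards the camera. Plate corners are at crop (30,188), (180,148), (430,562), and the index clip is at (167,285). In the top crop the plate corners are (45,153), (58,333), (733,97), (750,273), and the grip top is near (482,180). I'll fit the stand pose and enlarge the bottle.

```bash
cat > h.py <<'E'
import numpy as np,cv2
from plant import *
from scipy.optimize import least_squares
C={n:camera_params(n) for n in("scene","top")}
def proj(n,P):
    c=C[n];K=np.array([[c['fx'],0,c['cx']],[0,c['fy'],c['cy']],[0,0,1.]])
    return cv2.projectPoints(np.asarray(P,float).reshape(-1,1,3),c['rvec'],c['tvec'],K,None)[0].reshape(-1,2)
def campos(n): R=cv2.Rodrigues(C[n]['rvec'])[0]; return -R.T@C[n]['tvec']
def un(p,s,o): return (np.asarray(p,float)+.5)/s-.5+np.asarray(o)
def stand(q,P):
    x,y,a=q[:3];P=np.atleast_2d(P);c,s=np.cos(a),np.sin(a)
    return np.c_[x+c*P[:,0]-s*P[:,1],y+s*P[:,0]+c*P[:,1],P[:,2]]
def tri(ps,pt):
    f=lambda X:np.r_[proj("scene",X)[0]-ps,proj("top",X)[0]-pt]
    r=least_squares(f,[.6,.1,.1]);return r.x,np.abs(r.fun).max()
E
python3 - <<'E'
from h import *
S=un([(30,188),(180,148),(430,562)],5,(290,180));T=un([(45,153),(58,333),(733,97),(750,273)],5.9,(270,145))
A=np.array([(.24,.052,.01),(.24,-.052,.01),(-.16,.052,.01)]);B=np.array([(.24,-.052,.01),(.24,.052,.01),(-.16,-.052,.01),(-.16,.052,.01)])
f=lambda q:np.r_[proj("scene",stand(q,A))-S,proj("top",stand(q,B))-T].ravel()
r=least_squares(f,[.6,0,1.6]);print(r.x,r.fun.round(1))
f2=lambda q:(proj("top",stand(q,B))-T).ravel()
print("top",least_squares(f2,[.6,0,1.6]).x); 
f3=lambda q:(proj("scene",stand(q,A))-S).ravel()
print("scene",least_squares(f3,[.6,0,1.6]).x); q=r.x
np.save("q.npy",q)
print("cup",stand(q,[.19,0,.012]),"grip",stand(q,[0,0,.126]))
print("cap tri",tri(un((142,74),5,(290,180)),un((130,214),5.9,(270,145))),stand(q,[.19,0,.094]))
print("grip tri",tri(un((334,168),5,(290,180)),un((483,175),5.9,(270,145))))
print("index base", tri(un((167,300),5,(290,180)),un((332,303),5.9,(270,145))))
d=campos("scene")[:2]-stand(q,[.19,0,0])[0,:2];print("cam dir in stand",np.degrees(np.arctan2(d[1],d[0])-q[2]),campos("scene"))
im=cv2.imread("pics/scene0.png")
a=cv2.resize(im[188:230,300:340],None,fx=12,fy=12,interpolation=cv2.INTER_CUBIC)
b=cv2.resize(im[223:263,312:352],None,fx=12,fy=12,interpolation=cv2.INTER_CUBIC)[:480]
cv2.imwrite("pics/bot.png",a)
h=[ (proj("scene",stand(q,[.19,0,z]))[0]-(300,188)+.5)*12-.5 for z in (.012,.047,.084,.094)];print(h)
E
```

```text
[0.57789811 0.02467131 1.63240737] [ 0.2 -0.6 -0.9 -1.1  0.1 -1.9  1.4  0.2  1.3 -0.5 -0.1  0.6  0.1  0.4]
top [0.57864148 0.02700213 1.63691263]
scene [0.57481311 0.01893032 1.62509466]
cup [[0.56619941 0.21431081 0.012     ]] grip [[0.57789811 0.02467131 0.126     ]]
cap tri (array([0.56467689, 0.2179994 , 0.0945082 ]), np.float64(0.03074547690999907)) [[0.56619941 0.21431081 0.094     ]]
grip tri (array([0.57697588, 0.02685365, 0.12686705]), np.float64(0.009305528352683723))
index base (array([0.52327864, 0.10647091, 0.01387048]), np.float64(0.09214503636928839))
cam dir in stand -211.46537611346713 [ 0.01260735 -0.82968575  0.72219942]
[array([230.87987247, 376.3602941 ]), array([232.02562576, 255.85717486]), array([233.26873402, 125.11487246]), array([233.61050354,  89.16970491])]
```

View pics/bot.png

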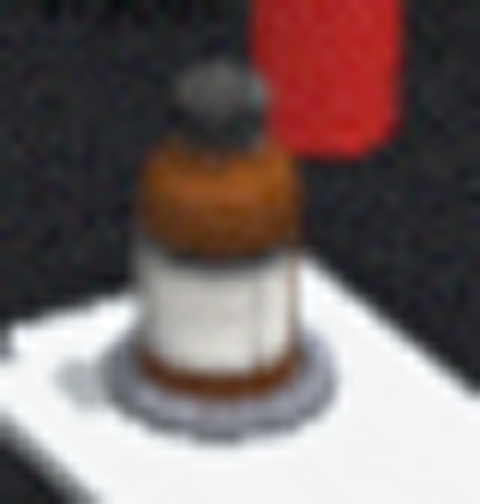

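The bottle spans x 138–298 in the crop. The label is white from the left edge to about 290, with an amber strip at the right edge and a thin line at x≈258. I'll check the pixel profile.

```bash
cat >> h.py <<'E'
def avg(n,k=8): return np.mean([read_camera(n).astype(float) for _ in range(k)],0)
E
python3 - <<'E'
from h import *
a=avg("scene",8);np.save("a0.npy",a)
for r in (203,206,211,213,215,218): print(r,[tuple(int(v) for v in a[r,c]) for c in range(309,328)])
E
```

```text
203 [(35, 35, 40), (36, 35, 40), (52, 40, 34), (86, 49, 25), (114, 64, 28), (126, 69, 32), (134, 74, 30), (141, 78, 34), (139, 78, 33), (141, 77, 33), (148, 80, 33), (154, 84, 35), (150, 81, 33), (138, 75, 28), (130, 72, 31), (100, 58, 33), (55, 43, 39), (36, 38, 42), (39, 41, 43)]
206 [(38, 39, 43), (39, 36, 40), (61, 50, 46), (73, 47, 29), (81, 47, 23), (87, 52, 24), (94, 55, 25), (102, 58, 25), (105, 59, 26), (106, 60, 25), (109, 62, 29), (110, 62, 29), (105, 60, 29), (97, 55, 26), (93, 54, 24), (79, 50, 32), (48, 39, 37), (36, 37, 42), (35, 35, 40)]
211 [(30, 30, 34), (47, 47, 50), (90, 88, 89), (134, 133, 131), (159, 158, 154), (162, 161, 158), (160, 160, 156), (153, 153, 149), (146, 146, 144), (147, 146, 142), (156, 156, 152), (165, 164, 160), (168, 167, 163), (197, 195, 191), (204, 201, 196), (183, 173, 166), (241, 243, 245), (227, 231, 234), (174, 178, 182)]
213 [(202, 207, 210), (210, 216, 221), (170, 172, 175), (147, 147, 144), (167, 166, 162), (180, 180, 175), (185, 184, 179), (190, 189, 183), (190, 190, 184), (194, 192, 187), (200, 198, 193), (200, 198, 192), (189, 187, 183), (213, 210, 204), (213, 211, 204), (183, 173, 166), (240, 242, 244), (245, 246, 247), (245, 246, 247)]
215 [(240, 243, 244), (189, 194, 200), (128, 129, 133), (132, 130, 131), (161, 162, 162), (180, 179, 176), (191, 191, 185), (198, 196, 190), (200, 198, 192), (202, 200, 195), (206, 205, 199), (207, 206, 200), (199, 198, 193), (217, 216, 209), (212, 209, 202), (148, 138, 132), (177, 179, 187), (216, 220, 225), (238, 240, 242)]
218 [(111, 114, 120), (101, 103, 109), (85, 77, 75), (77, 52, 39), (91, 69, 56), (128, 113, 105), (145, 133, 124), (165, 158, 151), (173, 168, 161), (178, 174, 166), (180, 175, 170), (169, 162, 157), (134, 117, 107), (133, 111, 96), (107, 75, 60), (104, 80, 69), (104, 101, 107), (144, 148, 159), (170, 173, 185)]
```

Measured: the cap is at (0.565, 0.218) with its top at z 0.0945. The grip is at (0.577, 0.027) and the stand yaw is about 1.636. The index is near 83 mm extension, to be refined later. Moving above the bottle.

>>> move_arm(
  moves=[
    [1,[-0.03,-0.017,0],[0,0,0]],
    [1,[-0.03,-0.017,0],[0,0,0]],
    [1,[-0.03,-0.017,0],[0,0,0]],
    [1,[-0.03,-0.017,0],[0,0,0]],
    [1,[-0.03,-0.017,0],[0,0,0]],
    [1,[-0.03,-0.017,0],[0,0,0]],
    [1,[-0.03,-0.017,0],[0,0,0]],
    [1,[-0.03,-0.017,0],[0,0,0]],
    [1,[-0.03,-0.017,0],[0,0,0]],
    [1,[-0.03,-0.017,0],[0,0,0]],
  ],
  grip_force=25,
)

```text
time: 1.33
eef_pos: [0.4875, 0.3273, 0.2316]
tcp_rot: [0.219, 0.976, 0.0, 0.0]
contact_force: [0.9, 0.1, -0.9]
opening: 0.999
finger_force: 0.0
```

>>> move_arm(
  moves=[
    [1,[0,0,0],[0,0,0.12]],
    [1,[0,0,0],[0,0,0.12]],
    [1,[0,0,0],[0,0,0.12]],
    [1,[0,0,0],[0,0,0.12]],
    [1,[0,0,0],[0,0,0.12]],
    [1,[0,0,0],[0,0,0.12]],
    [1,[0,0,0],[0,0,0.12]],
    [1,[0,0,0],[0,0,0.12]],
    [1,[0,0,0],[0,0,0.12]],
    [1,[0,0,0],[0,0,0.12]],
  ],
)

```text
time: 2.17
eef_pos: [0.4868, 0.3287, 0.2315]
tcp_rot: [0.733, 0.68, 0.0, 0.0]
contact_force: [-0.4, -0.7, 0.1]
opening: 1.005
finger_force: 0.0
```

```bash
cat >> h.py <<'E'
from scipy.spatial.transform import Rotation as R_
def delta(t,th):
    s=get_state();R=R_.from_quat(s['tcp_rot']).as_matrix();now=np.arctan2(R[1,1],R[0,1])
    print("t",round(s['time'],2),"pos",s['eef_pos'].round(4),"theta",now.round(4),"op",round(s['opening'],3),"F",s['contact_force'].round(1),"ff",round(s['finger_force'],1),"q",s['qpos'].round(2))
    print("shift now",(R.T@(np.array(t)-s['eef_pos'])).round(4),"turn z",round(-(th-now),4),"tilt",R[:,2].round(3))
E
python3 -c "
from h import *
delta([.565,.218,.16],-.6)"
```

```text
t 2.17 pos [0.4868 0.3287 0.2315] theta -0.0759 op 1.005 F [-0.4 -0.7  0.1] ff 0.0 q [0.42 0.09 1.8  0.   1.25 0.5 ]
shift now [-0.1045  0.0864  0.0715] turn z 0.5241 tilt [ 0.  0. -1.]
```

>>> move_arm(
  moves=[
    [1,[-0.0105,0.0086,0.007],[0,0,0]],
    [1,[-0.0105,0.0086,0.007],[0,0,0]],
    [1,[-0.0105,0.0086,0.007],[0,0,0]],
    [1,[-0.0105,0.0086,0.007],[0,0,0]],
    [1,[-0.0105,0.0086,0.007],[0,0,0]],
    [1,[-0.0105,0.0086,0.007],[0,0,0]],
    [1,[-0.0105,0.0086,0.007],[0,0,0]],
    [1,[-0.0105,0.0086,0.007],[0,0,0]],
    [1,[-0.0105,0.0086,0.007],[0,0,0]],
    [1,[-0.0105,0.0086,0.007],[0,0,0]],
  ],
)

```text
time: 3.0
eef_pos: [0.566, 0.2168, 0.1606]
tcp_rot: [0.731, 0.682, -0.0, 0.0]
contact_force: [0.3, 0.4, 0.6]
opening: 1.003
finger_force: 0.0
```

>>> move_arm(
  moves=[
    [1,[0,0,0],[0,0,0.105]],
    [1,[0,0,0],[0,0,0.105]],
    [1,[0,0,0],[0,0,0.105]],
    [1,[0,0,0],[0,0,0.105]],
    [1,[0,0,0],[0,0,0.104]],
    [1,[0,0,0],[0,0,0]],
    [1,[0,0,0],[0,0,0]],
    [1,[0,0,0],[0,0,0]],
    [1,[0,0,0],[0,0,0]],
    [1,[0,0,0],[0,0,0]],
  ],
)

```text
time: 3.83
eef_pos: [0.5653, 0.2179, 0.1613]
tcp_rot: [0.883, 0.47, 0.0, 0.0]
contact_force: [-0.0, 0.1, 1.2]
opening: 0.999
finger_force: 0.0
```

```bash
python3 -c "
from h import *
delta([.565,.218,.05],-.6)"
```

```text
t 3.83 pos [0.5653 0.2179 0.1613] theta -0.593 op 0.999 F [-0.   0.1  1.2] ff 0.0 q [ 0.2   0.2   1.81 -0.    1.13  0.79]
shift now [-1.000e-04 -3.000e-04  1.113e-01] turn z 0.007 tilt [ 0. -0. -1.]
```

>>> move_arm(
  moves=[
    [1,[0,0,0.014],[0,0,0]],
    [1,[0,0,0.014],[0,0,0]],
    [1,[0,0,0.014],[0,0,0]],
    [1,[0,0,0.014],[0,0,0]],
    [1,[0,0,0.014],[0,0,0]],
    [1,[0,0,0.014],[0,0,0]],
    [1,[0,0,0.014],[0,0,0]],
    [0.8,[0,0,0.013],[0,0,0]],
    [0.7,[0,0,0],[0,0,0]],
    [0.6,[0,0,0],[0,0,0]],
  ],
)

```text
time: 4.67
eef_pos: [0.5645, 0.2178, 0.049]
tcp_rot: [0.883, 0.469, -0.001, -0.0]
contact_force: [0.5, -0.1, -0.2]
opening: 0.61
finger_force: 0.0
```

>>> move_arm(
  moves=[
    [0.56,[0,0,0],[0,0,0]],
    [0.53,[0,0,0],[0,0,0]],
    [0.51,[0,0,0],[0,0,0]],
    [0.49,[0,0,0],[0,0,0]],
    [0.47,[0,0,0],[0,0,0]],
    [0.45,[0,0,0],[0,0,0]],
    [0.43,[0,0,0],[0,0,0]],
    [0.41,[0,0,0],[0,0,0]],
    [0.4,[0,0,0],[0,0,0]],
    [0.4,[0,0,0],[0,0,0]],
  ],
)

```text
time: 5.5
eef_pos: [0.5657, 0.2182, 0.0511]
tcp_rot: [0.883, 0.469, 0.001, 0.0]
contact_force: [-2.1, 0.2, 5.7]
opening: 0.456
finger_force: 25.4
```

```bash
python3 -c "
from h import *
delta([.565,.218,.05],0.05)"
```

```text
t 5.5 pos [0.5657 0.2182 0.0511] theta -0.594 op 0.456 F [-2.1  0.2  5.7] ff 25.4 q [0.2  0.34 1.86 0.   0.93 0.79]
shift now [-0.0006 -0.0004  0.0011] turn z -0.644 tilt [ 0.001  0.    -1.   ]
```

>>> move_arm(
  moves=[
    [0.4,[0,0,0],[0,0,-0.065]],
    [0.4,[0,0,0],[0,0,-0.065]],
    [0.4,[0,0,0],[0,0,-0.065]],
    [0.4,[0,0,0],[0,0,-0.065]],
    [0.4,[0,0,0],[0,0,-0.065]],
    [0.4,[0,0,0],[0,0,-0.065]],
    [0.4,[0,0,0],[0,0,-0.065]],
    [0.4,[0,0,0],[0,0,-0.065]],
    [0.4,[0,0,0],[0,0,-0.065]],
    [0.4,[0,0,0],[0,0,-0.065]],
  ],
)

```text
time: 6.33
eef_pos: [0.5662, 0.2179, 0.0511]
tcp_rot: [0.686, 0.728, 0.001, 0.001]
contact_force: [0.7, -0.2, 3.7]
opening: 0.465
finger_force: 25.5
```

>>> move_arm(
  moves=[
    [0.4,[0,0,0],[0,0,0]],
    [0.4,[0,0,0],[0,0,0]],
    [0.5,[0,0,0],[0,0,0]],
    [0.55,[0,0,0],[0,0,0]],
    [0.6,[0,0,0],[0,0,0]],
    [0.7,[0,0,0],[0,0,0]],
    [0.85,[0,0,0],[0,0,0]],
    [1,[0,0,0],[0,0,0]],
    [1,[0,0,-0.012],[0,0,0]],
    [1,[0,0,-0.02],[0,0,0]],
  ],
)

```text
time: 7.17
eef_pos: [0.5631, 0.2175, 0.0804]
tcp_rot: [0.687, 0.727, -0.002, -0.002]
contact_force: [-0.2, 0.3, -0.5]
opening: 1.003
finger_force: 0.0
```

>>> move_arm(
  moves=[
    [1,[0,0,-0.02],[0,0,0]],
    [1,[0,0,-0.02],[0,0,0]],
    [1,[0,0,-0.02],[0,0,0]],
    [1,[0,0,-0.02],[0,0,0]],
    [1,[0,0,-0.01],[0,0,0]],
    [1,[0,0,0],[0,0,0]],
    [1,[0,0,0],[0,0,0]],
    [1,[0,0,0],[0,0,0]],
    [1,[0,0,0],[0,0,0]],
    [1,[0,0,0],[0,0,0]],
  ],
)

```text
time: 8.0
eef_pos: [0.5643, 0.2178, 0.1706]
tcp_rot: [0.687, 0.727, -0.001, -0.001]
contact_force: [-0.0, -0.3, -0.4]
opening: 1.0
finger_force: 0.0
```

```bash
python3 - <<'E'
from h import *
delta([.565,.218,.05],0.05)
a=avg("scene",8);np.save("a1.npy",a);t=avg("top",2);b=a[:,:,::-1]
A=cv2.resize(b[188:230,300:340],None,fx=12,fy=12,interpolation=cv2.INTER_CUBIC)
B=cv2.resize(np.load("a0.npy")[188:230,300:340,::-1],None,fx=9,fy=12,interpolation=cv2.INTER_CUBIC)
cv2.imwrite("pics/bot1.png",np.clip(cv2.hconcat([cv2.resize(A,(380,504)),cv2.resize(B,(380,504))]),0,255))
for r in (203,211,213,215,218): print(r,[tuple(int(v) for v in a[r,c]) for c in range(309,328)])
E
```

```text
t 8.0 pos [0.5643 0.2178 0.1706] theta 0.0559 op 1.0 F [-0.  -0.3 -0.4] ff 0.0 q [ 0.2   0.19  1.81 -0.    1.15  0.14]
shift now [0.0003 0.0011 0.1206] turn z 0.0059 tilt [-0.003 -0.001 -1.   ]
203 [(37, 37, 42), (33, 36, 40), (38, 36, 41), (68, 43, 26), (102, 59, 30), (119, 65, 27), (127, 70, 32), (129, 72, 34), (131, 71, 32), (134, 74, 33), (138, 75, 31), (143, 78, 35), (143, 78, 33), (137, 74, 31), (131, 72, 34), (119, 67, 32), (82, 53, 34), (47, 41, 42), (39, 40, 43)]
211 [(32, 34, 37), (40, 40, 45), (48, 48, 50), (82, 65, 60), (157, 154, 150), (166, 164, 161), (155, 155, 152), (157, 156, 153), (155, 154, 151), (149, 147, 145), (148, 148, 145), (159, 159, 155), (170, 169, 166), (178, 176, 172), (185, 182, 178), (189, 187, 183), (219, 221, 220), (220, 224, 226), (173, 178, 181)]
213 [(128, 131, 134), (141, 147, 150), (162, 166, 170), (111, 102, 101), (161, 159, 154), (175, 173, 169), (173, 172, 168), (187, 185, 180), (192, 190, 185), (194, 193, 188), (199, 198, 194), (204, 202, 197), (207, 205, 199), (206, 203, 199), (202, 200, 194), (199, 198, 193), (220, 221, 221), (243, 245, 246), (245, 247, 248)]
215 [(168, 172, 175), (138, 142, 147), (110, 112, 119), (90, 77, 75), (159, 156, 153), (175, 175, 173), (176, 174, 171), (184, 183, 179), (190, 188, 186), (193, 192, 187), (197, 196, 191), (207, 206, 200), (215, 214, 209), (218, 216, 212), (217, 216, 211), (199, 198, 192), (187, 188, 191), (217, 220, 225), (239, 241, 243)]
218 [(115, 117, 124), (103, 105, 112), (99, 101, 108), (80, 62, 59), (82, 53, 38), (103, 79, 66), (131, 118, 109), (153, 147, 144), (159, 154, 153), (164, 158, 158), (175, 169, 165), (181, 176, 170), (182, 176, 170), (149, 133, 120), (127, 104, 89), (99, 67, 52), (98, 90, 89), (134, 136, 146), (158, 161, 170)][ WARN:0@12.601] global loadsave.cpp:1063 imwrite_ Unsupported depth image for selected encoder is fallbacked to CV_8U.
```

View pics/bot1.png

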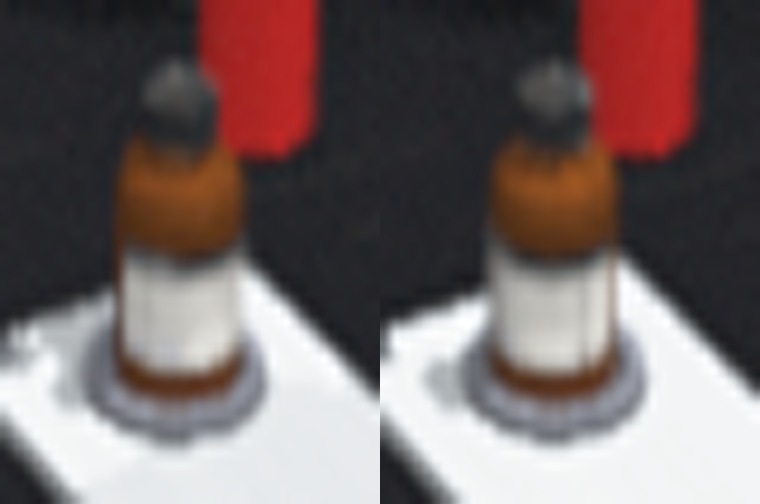

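The label needs about 0.2 rad more. Symmetric use of the edges and print lines in the before and after pictures gives 10–12°. I'll grasp again and turn.

>>> move_arm(
  moves=[
    [1,[0,0.001,0.017],[0,0,0]],
    [1,[0,0,0.017],[0,0,0]],
    [1,[0,0,0.017],[0,0,0]],
    [1,[0,0,0.017],[0,0,0]],
    [1,[0,0,0.017],[0,0,0]],
    [1,[0,0,0.017],[0,0,0]],
    [0.85,[0,0,0.017],[0,0,0]],
    [0.7,[0,0,0],[0,0,0]],
    [0.6,[0,0,0],[0,0,0]],
    [0.56,[0,0,0],[0,0,0]],
  ],
)

```text
time: 9.33
eef_pos: [0.5669, 0.2182, 0.0544]
tcp_rot: [0.687, 0.727, 0.001, 0.0]
contact_force: [-0.4, 0.4, 0.8]
opening: 0.563
finger_force: 0.0
```

>>> move_arm(
  moves=[
    [0.53,[0,0,0],[0,0,0]],
    [0.51,[0,0,0],[0,0,0]],
    [0.49,[0,0,0],[0,0,0]],
    [0.47,[0,0,0],[0,0,0]],
    [0.45,[0,0,0],[0,0,0]],
    [0.43,[0,0,0],[0,0,0]],
    [0.41,[0,0,0],[0,0,0]],
    [0.4,[0,0,0],[0,0,0]],
    [0.4,[0,0,0],[0,0,0]],
    [0.4,[0,0,0],[0,0,0]],
  ],
)

```text
time: 10.17
eef_pos: [0.5665, 0.2182, 0.0542]
tcp_rot: [0.687, 0.727, 0.0, 0.0]
contact_force: [-1.5, -0.7, 5.3]
opening: 0.458
finger_force: 25.5
```

>>> move_arm(
  moves=[
    [0.4,[0,0,0],[0,0,-0.05]],
    [0.4,[0,0,0],[0,0,-0.05]],
    [0.4,[0,0,0],[0,0,-0.05]],
    [0.4,[0,0,0],[0,0,-0.05]],
    [0.4,[0,0,0],[0,0,0]],
    [0.4,[0,0,0],[0,0,0]],
    [0.4,[0,0,0],[0,0,0]],
    [0.4,[0,0,0],[0,0,0]],
    [0.5,[0,0,0],[0,0,0]],
    [0.55,[0,0,0],[0,0,0]],
  ],
)

```text
time: 11.0
eef_pos: [0.5661, 0.218, 0.0529]
tcp_rot: [0.611, 0.792, -0.0, -0.0]
contact_force: [-0.0, -0.5, 0.1]
opening: 0.551
finger_force: 0.0
```

>>> move_arm(
  moves=[
    [0.6,[0,0,0],[0,0,0]],
    [0.75,[0,0,0],[0,0,0]],
    [0.9,[0,0,0],[0,0,0]],
    [1,[0,0,0],[0,0,0]],
    [1,[0,0,-0.015],[0,0,0]],
    [1,[0,0,-0.02],[0,0,0]],
    [1,[0,0,-0.03],[0,0,0]],
    [1,[0,0,-0.03],[0,0,0]],
    [1,[0,0,-0.02],[0,0,0]],
    [1,[0,0,0],[0,0,0]],
  ],
)

```text
time: 11.83
eef_pos: [0.5695, 0.2188, 0.1747]
tcp_rot: [0.611, 0.792, 0.004, 0.004]
contact_force: [1.3, 0.2, 0.4]
opening: 1.001
finger_force: 0.0
```

```bash
python3 - <<'E'
from h import *
delta([.565,.218,.05],0.05)
a=avg("scene",8);np.save("a2.npy",a)
for r in (203,211,213,215,218): print(r,[tuple(int(v) for v in a[r,c]) for c in range(309,328)])
ims=[cv2.resize(np.load(f"a{i}.npy")[192:226,306:332,::-1],None,fx=10,fy=13,interpolation=cv2.INTER_CUBIC) for i in (0,1,2)]
cv2.imwrite("pics/bot2.png",np.clip(cv2.hconcat(ims),0,255).astype(np.uint8))
E
```

```text
t 11.83 pos [0.5695 0.2188 0.1747] theta 0.2561 op 1.001 F [1.3 0.2 0.4] ff 0.0 q [ 0.2   0.19  1.8   0.    1.14 -0.06]
shift now [ 0.0004 -0.0059  0.1246] turn z 0.2061 tilt [ 0.011  0.002 -1.   ]
203 [(37, 38, 41), (35, 36, 41), (38, 38, 42), (63, 42, 30), (90, 51, 24), (99, 54, 23), (118, 66, 31), (125, 70, 32), (129, 72, 31), (132, 75, 33), (137, 76, 32), (143, 79, 32), (144, 79, 33), (139, 77, 34), (132, 73, 30), (124, 69, 34), (90, 56, 36), (52, 43, 40), (39, 41, 44)]
211 [(34, 35, 40), (37, 39, 42), (50, 51, 54), (59, 41, 33), (85, 65, 54), (159, 156, 152), (165, 164, 160), (160, 159, 155), (148, 147, 144), (152, 152, 149), (152, 150, 148), (155, 154, 150), (167, 166, 163), (178, 178, 174), (186, 184, 180), (185, 184, 179), (181, 182, 181), (212, 216, 220), (173, 178, 182)]
213 [(127, 131, 133), (141, 146, 150), (164, 168, 173), (125, 114, 109), (97, 78, 69), (173, 171, 165), (188, 186, 182), (187, 186, 181), (173, 171, 167), (189, 187, 183), (198, 196, 191), (202, 201, 196), (205, 203, 198), (208, 206, 201), (207, 204, 200), (200, 198, 194), (190, 191, 191), (242, 243, 245), (246, 247, 248)]
215 [(180, 185, 188), (141, 144, 150), (113, 115, 122), (85, 71, 67), (95, 75, 65), (173, 170, 165), (187, 186, 182), (188, 187, 182), (172, 171, 167), (187, 186, 182), (196, 195, 191), (200, 199, 194), (207, 206, 200), (215, 214, 209), (219, 218, 213), (205, 204, 198), (161, 158, 157), (212, 216, 221), (240, 242, 244)]
218 [(113, 115, 121), (104, 106, 113), (100, 101, 109), (86, 74, 71), (80, 52, 37), (101, 76, 63), (138, 123, 117), (157, 151, 147), (138, 133, 130), (156, 150, 149), (165, 160, 160), (173, 168, 166), (179, 174, 168), (150, 135, 123), (124, 103, 89), (99, 69, 53), (100, 86, 84), (132, 134, 144), (157, 160, 170)]
```

View pics/bot2.png

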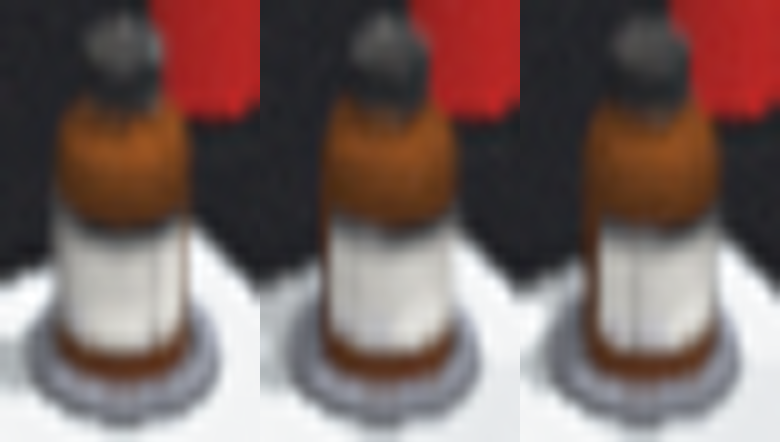

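The label's left edge is at column 313.3 and the print line is at 317. With the bottle axis at about 318.45 this puts the label centre at 178–180°, so it faces the reader squarely. The bottle is upright and released. Now to the grip.

>>> move_arm(
  moves=[
    [1,[0,0,0],[0,0,0.095]],
    [1,[0,0,0],[0,0,0.096]],
    [1,[-0.024,0,0],[0,0,0]],
    [1,[-0.024,0,0],[0,0,0]],
    [1,[-0.024,0,0],[0,0,0]],
    [1,[-0.024,0,0],[0,0,0]],
    [1,[-0.024,0,0],[0,0,0]],
    [1,[-0.024,0,0],[0,0,0]],
    [1,[-0.024,0,0],[0,0,0]],
    [1,[-0.023,0,0],[0,0,0]],
  ],
)

```text
time: 13.07
eef_pos: [0.5782, 0.0262, 0.1675]
tcp_rot: [0.684, 0.73, -0.0, -0.001]
contact_force: [0.2, 0.2, 1.0]
opening: 0.996
finger_force: 0.0
```

>>> move_arm(
  moves=[
    [1,[0,0,0],[0,0,0]],
    [1,[0,0,0],[0,0,0]],
    [1,[0,0,0],[0,0,0]],
    [1,[0,0,0],[0,0,0]],
    [1,[0,0,0],[0,0,0]],
    [1,[0,0,0],[0,0,0]],
    [1,[0,0,0],[0,0,0]],
    [1,[0,0,0],[0,0,0]],
    [1,[0,0,0],[0,0,0]],
    [1,[0,0,0],[0,0,0]],
  ],
)

```text
time: 13.9
eef_pos: [0.5786, 0.0276, 0.1684]
tcp_rot: [0.684, 0.73, 0.0, 0.0]
contact_force: [0.5, -1.0, 0.5]
opening: 1.002
finger_force: 0.0
```

```bash
python3 - <<'E'
from h import *
delta([.577,.027,.087],0.065)
a=avg("scene",4);t=np.load("a0.npy")
im=cv2.resize(a[222:272,305:375,::-1],None,fx=11,fy=11,interpolation=cv2.INTER_CUBIC)
cv2.imwrite("pics/ptr.png",np.clip(im,0,255).astype(np.uint8))
E
```

```text
t 13.9 pos [0.5786 0.0276 0.1684] theta 0.0652 op 1.002 F [ 0.5 -1.   0.5] ff 0.0 q [-0.13  0.14  1.87 -0.    1.13 -0.19]
shift now [-0.0005 -0.0017  0.0814] turn z 0.0002 tilt [ 0. -0. -1.]
```

View pics/ptr.png

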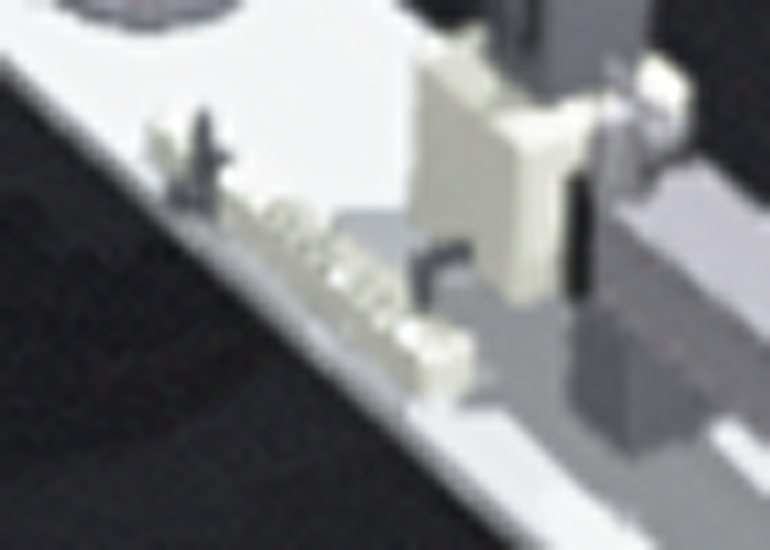

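The pointer tip is at crop (420,308) and the index plate runs from (204,110) to (200,210). Descending onto the grip.

>>> move_arm(
  moves=[
    [1,[-0.0005,-0.0015,0.012],[0,0,0]],
    [1,[0,0,0.012],[0,0,0]],
    [1,[0,0,0.012],[0,0,0]],
    [1,[0,0,0.012],[0,0,0]],
    [1,[0,0,0.012],[0,0,0]],
    [1,[0,0,0.012],[0,0,0]],
    [1,[0,0,0.009],[0,0,0]],
    [0.8,[0,0,0],[0,0,0]],
    [0.65,[0,0,0],[0,0,0]],
    [0.55,[0,0,0],[0,0,0]],
  ],
)

```text
time: 14.93
eef_pos: [0.5777, 0.0268, 0.0878]
tcp_rot: [0.684, 0.73, 0.0, 0.0]
contact_force: [-0.1, -0.7, 0.3]
opening: 0.606
finger_force: 0.0
```

>>> move_arm(
  moves=[
    [0.5,[0,0,0],[0,0,0]],
    [0.47,[0,0,0],[0,0,0]],
    [0.44,[0,0,0],[0,0,0]],
    [0.41,[0,0,0],[0,0,0]],
    [0.38,[0,0,0],[0,0,0]],
    [0.35,[0,0,0],[0,0,0]],
    [0.32,[0,0,0],[0,0,0]],
    [0.29,[0,0,0],[0,0,0]],
    [0.26,[0,0,0],[0,0,0]],
    [0.26,[0,0,0],[0,0,0]],
  ],
  grip_force=30,
)

```text
time: 15.77
eef_pos: [0.5778, 0.0269, 0.0879]
tcp_rot: [0.684, 0.73, 0.001, 0.001]
contact_force: [0.2, 0.1, 2.7]
opening: 0.348
finger_force: 31.0
```

```bash
python3 - <<'E'
from h import *
delta([.577,.027,.087],0.065)
q=[.577,.027,1.636]
ptr_s=un((420,308),11,(305,222));print("ptr pix",ptr_s)
# y of pointer and index plate in scene (z=.026), vs stand pose; free stand x,y at fixed z
def onz(n,p,z):
    r=least_squares(lambda X:proj(n,[X[0],X[1],z])[0]-p,[.55,.05]).x
    d=r-np.array(q[:2]);c,s=np.cos(q[2]),np.sin(q[2]);return np.array([c*d[0]+s*d[1],-s*d[0]+c*d[1]]).round(4)
print("ptr tip z.026 scene",onz("scene",ptr_s,.026))
print("idx top z.042 scene",onz("scene",un((204,110),11,(305,222)),.042),"base z.012",onz("scene",un((204,212),11,(305,222)),.012))
print("idx top-view z.042/.026",[onz("top",un((332,303),5.9,(270,145)),z) for z in(.042,.026,.012)],"ptr top",[onz("top",un((475,258),5.9,(270,145)),z) for z in (.04,.026)])
E
```

```text
t 15.77 pos [0.5778 0.0269 0.0879] theta 0.0651 op 0.348 F [0.2 0.1 2.7] ff 31.0 q [-0.13  0.24  1.92  0.    0.98 -0.19]
shift now [ 0.0002 -0.0008  0.0009] turn z 0.0001 tilt [ 0.002 -0.    -1.   ]
ptr pix [342.72727273 249.54545455]
ptr tip z.026 scene [0.0001 0.0384]
idx top z.042 scene [0.0811 0.0499] base z.012 [0.0799 0.0502]
idx top-view z.042/.026 [array([0.0836, 0.0516]), array([0.0831, 0.0496]), array([0.0826, 0.0479])] ptr top [array([0.    , 0.0324]), array([-0.0013,  0.0305])]
```

The opening of about 29.6 mm means the button is fully in. Drawing out about 79 mm.

>>> move_arm(
  moves=[
    [0.26,[0,0,0],[0,0,0]],
    [0.26,[0.004,0,0],[0,0,0]],
    [0.26,[0.01,0,0],[0,0,0]],
    [0.26,[0.01,0,0],[0,0,0]],
    [0.26,[0.01,0,0],[0,0,0]],
    [0.26,[0.01,0,0],[0,0,0]],
    [0.26,[0.01,0,0],[0,0,0]],
    [0.26,[0.01,0,0],[0,0,0]],
    [0.26,[0.01,0,0],[0,0,0]],
    [0.26,[0.005,0,0],[0,0,0]],
  ],
  grip_force=40,
)

```text
time: 16.6
eef_pos: [0.5724, 0.107, 0.0878]
tcp_rot: [0.683, 0.73, 0.0, 0.001]
contact_force: [1.3, -5.6, 5.2]
opening: 0.348
finger_force: 39.8
```

>>> move_arm(
  moves=[
    [0.26,[0,0,0],[0,0,0]],
    [0.26,[0,0,0],[0,0,0]],
    [0.26,[0,0,0],[0,0,0]],
    [0.26,[0,0,0],[0,0,0]],
    [0.26,[0,0,0],[0,0,0]],
    [0.26,[0,0,0],[0,0,0]],
    [0.26,[0,0,0],[0,0,0]],
    [0.26,[0,0,0],[0,0,0]],
    [0.26,[0,0,0],[0,0,0]],
    [0.26,[0,0,0],[0,0,0]],
  ],
)

```text
time: 17.43
eef_pos: [0.5724, 0.106, 0.0878]
tcp_rot: [0.684, 0.73, 0.0, 0.001]
contact_force: [1.0, -3.8, 5.4]
opening: 0.346
finger_force: 39.9
```

```bash
python3 - <<'E'
from h import *
delta([.577,.027,.087],0.065)
a=avg("scene",8);t=avg("top",8);np.save("a3.npy",a);np.save("t3.npy",t)
A=cv2.resize(a[220:254,306:340,::-1],None,fx=15,fy=15,interpolation=cv2.INTER_CUBIC)
B=cv2.resize(t[175:209,315:334,::-1],None,fx=15,fy=15,interpolation=cv2.INTER_CUBIC)
cv2.imwrite("pics/end.png",np.clip(cv2.hconcat([A,B]),0,255).astype(np.uint8))
E
```

```text
t 17.43 pos [0.5724 0.106  0.0878] theta 0.0654 op 0.346 F [ 1.  -3.8  5.4] ff 39.9 q [ 0.01  0.24  1.91 -0.    0.99 -0.06]
shift now [-0.0791 -0.0006  0.0009] turn z 0.0004 tilt [ 0.001 -0.    -1.   ]
```

View pics/end.png

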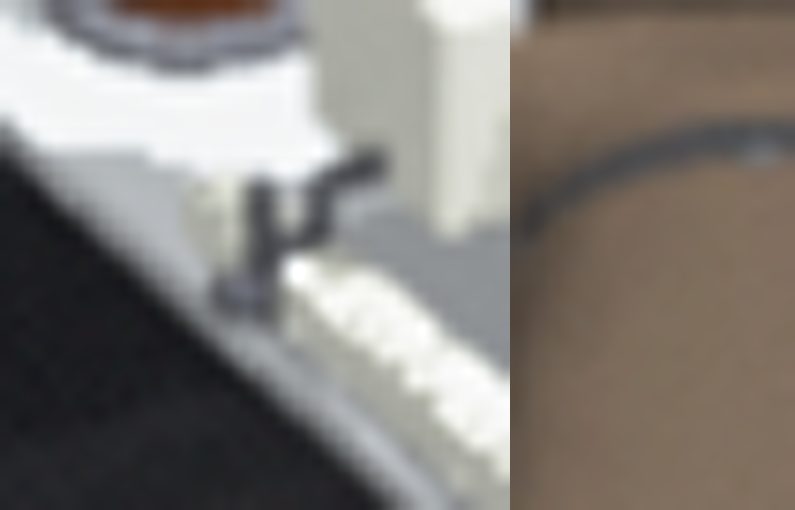

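```bash
python3 - <<'E'
from h import *
q=[.577,.027,1.636]
def onz(n,p,z):
    r=least_squares(lambda X:proj(n,[X[0],X[1],z])[0]-p,[.55,.05]).x
    d=r-np.array(q[:2]);c,s=np.cos(q[2]),np.sin(q[2]);return np.array([c*d[0]+s*d[1],-s*d[0]+c*d[1]]).round(4)
for nm,p in dict(ptr=(310,245),nub=(290,241),platetop=(262,183)).items():
    print(nm,[onz("scene",un(p,15,(306,220)),z) for z in (.026,.042)])
print("nub0",onz("scene",un((225,158),11,(305,222)),.026),"mid0",onz("scene",un((204,160),11,(305,222)),.026),"ptr0",onz("scene",un((420,308),11,(305,222)),.026))
# predicted crop pixels (end.png)
f=lambda P:((proj("scene",stand(q,P))-(306,220)+.5)*15-.5).round(0).tolist()
for e in (.077,.079,.081,.083,.085): print(e,"ptr y.0384",f([e,.0384,.026]),"plate top/mid/base y.05",f([e,.05,.042]),f([e,.05,.026]),f([e,.05,.010]))
print(f([.079,.025,.035]),f([.079,.038,.035]))
a=np.load("a3.npy").mean(2)
for r in range(231,242): print(r,a[r,318:334].astype(int))
o=np.load("a0.npy").mean(2);print()
for r in range(231,242): print(r,o[r,318:334].astype(int))
E
```

```text
ptr [array([0.0788, 0.0408]), array([0.0582, 0.0541])]
nub [array([0.0819, 0.0433]), array([0.0612, 0.0565])]
platetop [array([0.1015, 0.0372]), array([0.0804, 0.0506])]
nub0 [0.0804 0.0438] mid0 [0.0823 0.0489] ptr0 [0.0001 0.0384]
0.077 ptr y.0384 [[326.0, 246.0]] plate top/mid/base y.05 [[275.0, 191.0]] [[273.0, 264.0]] [[272.0, 335.0]]
0.079 ptr y.0384 [[321.0, 241.0]] plate top/mid/base y.05 [[269.0, 186.0]] [[268.0, 258.0]] [[267.0, 330.0]]
0.081 ptr y.0384 [[315.0, 236.0]] plate top/mid/base y.05 [[263.0, 181.0]] [[262.0, 253.0]] [[261.0, 325.0]]
0.083 ptr y.0384 [[309.0, 231.0]] plate top/mid/base y.05 [[257.0, 176.0]] [[256.0, 248.0]] [[255.0, 320.0]]
0.085 ptr y.0384 [[303.0, 226.0]] plate top/mid/base y.05 [[252.0, 171.0]] [[251.0, 243.0]] [[250.0, 315.0]]
[[382.0, 180.0]] [[323.0, 200.0]]
231 [202 226 231 231 219 205 233 240 213 142  94  77  80 110 160 169]
232 [187 183 210 214 146 110 156 187 133  92 100 118 133 149 166 170]
233 [174 187 197 197 123  81 138 185 126  87 135 165 169 168 164 163]
234 [171 170 171 182 116  78 129 175 116  85 139 167 155 148 147 150]
235 [175
[... 552 characters left out ...]

232 [239 234 248 251 212 143 218 245 244 244 244 243 243 243 243 243]
233 [211 226 247 252 182  99 195 248 245 244 244 243 243 243 243 243]
234 [200 175 204 237 155  89 181 246 245 242 243 244 243 243 243 243]
235 [191 163 171 213 147  85 132 192 230 244 245 244 244 244 243 243]
236 [193 166 163 169 115  78  92 129 210 248 247 244 244 244 243 243]
237 [220 182 155 149 106  77 103 216 240 248 247 246 245 244 243 243]
238 [214 199 134 126 109  87 123 243 250 247 246 247 247 245 244 243]
239 [150 170 108 110 112  95 114 174 225 245 246 247 246 246 246 244]
240 [112 129  98  88  95  85 110 157 179 241 249 246 245 247 247 246]
241 [ 66 110 120 117 122 105 120 172 168 186 240 235 247 246 247 247]
```

```bash
python3 - <<'E'
from h import *
g=cv2.imread("pics/top0.png").mean(2)
print("index cols 322-331");
for r in range(190,201): print(r,g[r,321:332].astype(int))
print("pointer cols 345-356")
for r in range(184,198): print(r,g[r,343:358].astype(int))
q=[.577,.027,1.636]
for e in (.079,.081,.083,.085): print(e,[proj("top",stand(q,[e,y,z]))[0].round(2) for y,z in((.05,.042),(.05,.026),(.044,.026))])
print("ptr",[proj("top",stand(q,[0,y,z]))[0].round(2) for y,z in((.038,.035),(.038,.026),(.03,.035))])
print("grip top",proj("top",stand(q,[[-.015,-.015,.126],[.015,.015,.126]])).round(2), "plate",proj("top",stand(q,[[.24,-.052,.01],[.24,.052,.01],[-.16,-.052,.01],[-.16,.052,.01]])).round(1).tolist(),un([(45,153),(58,333),(733,97),(750,273)],5.9,(270,145)).round(1).tolist())
for r in (172,174,176): print(r,g[r,340:365].astype(int))
E
```

```text
index cols 322-331
190 [244 244 244 243 243 244 244 244 245 244 245]
191 [245 244 240 237 240 244 245 245 245 244 244]
192 [244 244 242 238 241 243 245 246 245 244 245]
193 [245 246 242 232 221 220 239 248 244 244 246]
194 [241 247 242 213 166 152 212 239 235 234 238]
195 [225 238 228 165 118 108 143 177 183 181 184]
196 [216 222 209 161 106  87 119 155 169 170 169]
197 [230 221 197 155 105  96 100  97 101 100  96]
198 [131 125 109  89  85  88  72  47  35  34  28]
199 [36 32 24 30 48 52 51 38 38 34 36]
200 [27 29 34 28 17 30 35 36 35 40 24]
pointer cols 345-356
184 [236 228 201 189 188 181 173 162 150 148 150 157 159 162 158]
185 [150 143 132 135 133 129 124 121 120 123 128 127 131 147 164]
186 [126 126 129 135 136 137 126 110 128 150 159 168 171 176 176]
187 [172 173 174 169 177 171 148 120 139 179 195 202 197 198 199]
188 [203 200 195 191 196 193 166 124 155 199 220 218 203 204 220]
189 [214 217 205 197 202 205 169 139 172 219 230 224 201 208 234]
190 [228 226 225 220 219 219 189 147 178 215 230 225 199 217 241]
191 [226 222 221 222 219 219 200 176 205 227 229 230 223 239 245]
192 
[... 566 characters left out ...]
.88, 196.05]), array([325.73, 194.3 ])]
0.085 [array([325.4, 195.5]), array([325.29, 196.1 ]), array([325.14, 194.35])]
ptr [array([350.13, 190.16]), array([349.91, 190.53]), array([349.91, 187.82])]
grip top [[355.65 169.24]
 [347.11 179.33]] plate [[277.9, 171.2], [280.1, 201.0], [393.0, 161.8], [396.2, 191.3]] [[277.2, 170.5], [279.4, 201.0], [393.8, 161.0], [396.7, 190.9]]
172 [227 229 245 245 247 242 196 168 184 189 189 187 191 187 188 201 225 201
 114  77 143 219 237 235 230]
174 [188 217 246 247 247 227 140 146 189 192 189 195 189 188 189 188 185 170
 142 136 162 202 221 226 229]
176 [174 213 246 247 239 211 138 136 178 198 196 189 192 191 186 190 194 173
 119  71 110 189 224 219 224]
```

Relative to the index tooth and plate, the pointer is still about 2.5–3 mm short. Advancing 3 mm.

>>> move_arm(
  moves=[
    [0.26,[0.001,0,0],[0,0,0]],
    [0.26,[0.001,0,0],[0,0,0]],
    [0.26,[0.001,0,0],[0,0,0]],
    [0.26,[0,0,0],[0,0,0]],
    [0.26,[0,0,0],[0,0,0]],
    [0.26,[0,0,0],[0,0,0]],
    [0.26,[0,0,0],[0,0,0]],
    [0.26,[0,0,0],[0,0,0]],
    [0.26,[0,0,0],[0,0,0]],
    [0.26,[0,0,0],[0,0,0]],
  ],
)

```text
time: 19.07
eef_pos: [0.5723, 0.109, 0.0879]
tcp_rot: [0.684, 0.73, 0.0, 0.001]
contact_force: [0.4, -4.6, 6.4]
opening: 0.348
finger_force: 39.9
```

```bash
python3 - <<'E'
from h import *
delta([.577,.027,.087],0.065)
a=avg("scene",8);np.save("a4.npy",a)
A=cv2.resize(a[190:250,300:345,::-1],None,fx=10,fy=10,interpolation=cv2.INTER_CUBIC)
B=cv2.resize(a[226:242,316:336,::-1],None,fx=17,fy=37.5,interpolation=cv2.INTER_CUBIC)
cv2.imwrite("pics/end2.png",np.clip(cv2.hconcat([A,B]),0,255).astype(np.uint8))
g=a.mean(2)
for r in range(229,239): print(r,g[r,320:332].astype(int))
E
```

```text
t 19.07 pos [0.5723 0.109  0.0879] theta 0.0654 op 0.348 F [ 0.4 -4.6  6.4] ff 39.9 q [ 0.01  0.24  1.91 -0.    0.99 -0.05]
shift now [-0.0821 -0.0006  0.0009] turn z 0.0004 tilt [ 0.001 -0.    -1.   ]
229 [245 245 245 246 246 247 245 218 157 137 127 153]
230 [243 245 245 238 239 244 217 161 101  79  85 138]
231 [224 232 218 161 176 203 132  88  88 102 121 152]
232 [210 214 147  95 141 157 101  93 138 155 166 163]
233 [197 198 126  83 138 157 101 115 173 174 171 154]
234 [171 181 116  78 129 146  98 122 163 155 150 147]
235 [172 184 124  81 106 114  91 143 155 149 147 147]
236 [168 169 114  81  93 114 125 179 173 149 147 146]
237 [153 151 109  81 104 201 223 229 228 182 160 150]
238 [124 126 112  88 122 235 246 244 243 234 226 199]
```

View pics/end2.png

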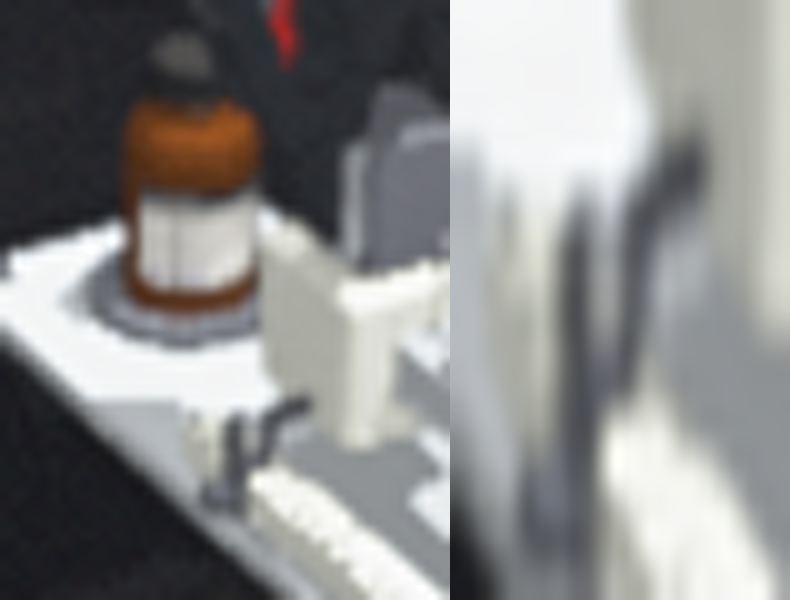

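The bottle stands upright with its label towards the reader. The pointer tip (col 326.1, row 235.4) now lines up with the index tooth (col 325, row 235.9) along the stand's y direction. The button is still squeezed in, with the opening at 29.6 mm. Handing in.

```bash
python3 -c "
from plant import *
print(sign_off())"
```

```text
the job is handed in; nothing more can be done
None
```

The job is handed in, with no verdict returned: by my camera measurements the bottle's label faces the reader to within about 4°, the bottle is let go in its cup, and the reader is held at the index (about 82 mm extension, within 1–2 mm) with the lock button squeezed in.

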